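# Clear the carver's stack onto stand, tray and drying bays

### The arm

A 7-joint arm with a two-finger parallel gripper is mounted at the origin on the work surface. World frame = base frame: x ahead of the robot, y to its left, z up, the work surface at z = 0. Lengths are in m, angles in rad, forces in N, time in s.
With the tool pointing down it reaches from about 0.4 to 0.9 m from the base axis. Payload 5.5 kg.
Tool frame: the origin (TCP) lies at the very end of the fingers, on their centre line; the grasp point (between the pads) lies 19 mm behind it; z points along the fingers, y is the line along which they close (so a half turn about z gives the same grasp; the last joint's range is limited). The gripper opens to 92 mm and grips with 3 to 60 N. Pads are 19 mm wide; open, the fingers measure 130 mm over their backs; the gripper's body (75 mm by 190 mm) begins 47 mm behind the grasp point.
Start: joints at [-1.085, 0.501, -0.427, 1.55, 0.221, 1.138, -0.21], TCP at [0.144, 0.634, 0.227] pointing down, gripper open.
Joint ranges: [-2.88, 2.88], [-0.31, 2.03], [-1.54, 1.56], [0.2, 2.42], [-1.41, 4.55], [0.19, 2.02], [-2.57, 2.57]. Speed limits (rad/s): [2.57, 2.57, 3.14, 3.14, 3.14, 3.14, 3.14].

### API

Orientations are given as a unit quaternion [x, y, z, w].
In Python, from bench import bot, viewer gives the robot as it stands.
- The arm moves only by the tool step_arm, never from a script. Its argument "commands" is a list of rows, each a list of 5 numbers: the opening, from 0 (shut) to 1 (fully open), then the shift along the world's x, y, z in mm, then the turn about the world's z in rad. In form: [[jaw, dx, dy, dz, spin], ...]. A call has 1 to 12 rows; each row shifts and turns the commanded pose from where the row before left it; what a row does not reach is not made up. A row lasts 1/8 s, in which the tool goes at most 62.5 mm and 10.7 degrees, less where a joint would pass 70% of its speed; a pose out of reach is approached as far as the arm can. A call with a gripper value outside its range is refused whole. The fingers move at their own pace and stop on an object; "squeeze" is the grip in N (left out, the last holds). Time passes only in rows, so rows that do not move let the fingers close. It gives the time, the measured TCP pose, the force, the opening and the grip force at its end, in the units of the state.
- bot.get_obs(): the state, without advancing time (a new reading comes with each control period).
- viewer.get_image(name): name is "side" or "top"; returns a dict with "frame" (384x512x3 uint8, red, green, blue), "K" (3x3 intrinsics, pixels), "R" (3x3) and "t" (3): a world point X has camera coordinates R X + t. Camera axes: x right, y down, z forward; pixel columns grow to the right and rows downward; lengths in m; the calibration is good to about 2 mm. A picture is of the moment at which its call begins. There is no depth.
- bot.sign_off(): hands the job in; it is judged then, once.
The state is a dict: "t": time; "q": joint angles; "qvel": joint speeds; "effort": joint torques, N m; "tool_pos": TCP position; "ee_rot": TCP orientation; "wrist_force": force on the tool from outside, world axes, zero at the start; "wrist_torque": the same for the moment, N m; "opening": finger opening in m; "gripper_force": force on a finger pad.
Only numpy, scipy, OpenCV 4.12 (cv2) and the standard library are available. Lean on these libraries where they do the work, as an engineer would, in place of code of your own. Each camera call takes 0.05 s, during which the arm holds its last target. There are 200 camera calls.

### The job

Take the stack of carved and sawn wood apart and put each piece away: the bangle over the post of the round stand, the little lidded pot upright in the square tray, the thin board lying flat in the low drying bay and the thick billet lying flat in the tall one. Slide each of the two long pieces in lengthwise from the bay's open front, straight, until its far end is at least half way from the roof's front edge to the back wall (the near end stays out in front). Do not shift or tip the carved vase standing nearby.

Things in the scene. Friction and masses are not known exactly. Their poses are not given: they have to be found in the camera images.
- billet: Thick sawn wooden billet, 200 x 66 x 46 mm (length along its x, width y, height z), 0.3 to 0.5 kg (it may droop in the fingers if gripped far from its middle), the bottom of the stack, lying on the bench roughly across the robot's view (its length roughly along world y). Origin: centre of its underside. z up.
- board: Thin wooden board, 150 x 60 x 24 mm (length x, width y, height z), about 0.13 kg, lying lengthwise and centred on top of the billet. Origin: centre of its underside.
- bangle: Plain wooden bangle (ring), outer diameter 60, inner diameter 40, height 24 mm, about 30 g, lying flat on one half of the board. Origin: centre of its underside; z is the ring's axis.
- pot: Small turned wooden pot with a fixed lid: round, 50 mm in diameter (52 at the lid's rim, 31 to 36 mm above the underside), lid sloping in above that to a little knob 16 mm wide; 60 mm tall in all, about 60 g. It stands on the other half of the board (its centre and the bangle's are 80 mm apart). Origin: centre of its underside; z up.
- low_bay: Low plywood drying bay, fixed, 165 mm deep (x) x 106 mm wide (y) x 50 mm high, open to its -x side (which faces the robot). Floor plate 8 mm thick over the full depth. In its frame a roof 8 mm thick covers x from -3.5 to +82.5 mm; under it two side cheeks (88 mm apart inside) and a back wall whose inner face is at x = +76.5 mm. Clear height under the roof 34 mm. The front part of the floor (x from -82.5 to -3.5) is open above and at the sides. Origin: centre of the underside.
- tall_bay: Tall plywood drying bay, fixed: the same as the low bay in every measure but its height, 76 mm over all, with 60 mm clear under the roof. Origin: centre of the underside; opens to its -x side.
- post_stand: Fixed round wooden stand: a disc 90 mm in diameter and 10 mm thick, with an upright post 22 mm in diameter in its middle whose rounded top is 36 mm above the bench. Origin: centre of the underside.
- tray: Fixed square wooden tray, 92 x 92 mm outside, 80 x 80 mm inside, rim 18 mm high, floor about 6 mm thick. Origin: centre of the underside.
- vase: Carved dark wooden vase, 60 mm at its widest, 105 mm tall, standing loose on the bench: to be left alone. Origin: centre of its underside.
Things that resemble listed ones, but are neither listed nor needed, are in the scene too. Leave any orange or purple look-alike of the board alone.

How it is judged:
At the end, for the whole second after the job is handed in: Board in low bay, billet in tall bay: flat on the floor plate, straight within 0.3 rad, within 26 mm of the middle line, far end 40 mm or more in under the roof; bangle flat on the stand, post through it; pot upright on the tray floor within 20 mm of its middle; all released, at rest (x of board in the frame of low_bay between -0.04 and 0.02 m and y of board in the frame of low_bay between -0.026 and 0.026 m and z of board in the frame of low_bay below 0.014 m and angle between the x axis of board and the x axis of low_bay, either way round below 0.3 rad and angle between each of board, billet's own z axis and vertical below 0.1 rad and linear speed of each of board, billet, bangle, pot below 0.02 m/s and angular speed of each of board, billet, bangle, pot below 0.2 rad/s and x of billet in the frame of tall_bay between -0.065 and 0.02 m and y of billet in the frame of tall_bay between -0.026 and 0.026 m and z of billet in the frame of tall_bay below 0.014 m and angle between the x axis of billet and the x axis of tall_bay, either way round below 0.3 rad and horizontal distance between bangle and post_stand below 0.014 m and z of bangle in the frame of post_stand below 0.016 m and angle between each of bangle, pot's own z axis and vertical below 0.15 rad and x of pot in the frame of tray between -0.02 and 0.02 m and y of pot in the frame of tray between -0.02 and 0.02 m and z of pot in the frame of tray below 0.014 m); the robot touches nothing.
It fails at once if the carved vase is shifted by more than 25 mm or tipped (distance of vase from where it was at the start of the episode above 0.025 m or angle between vase's own z axis and vertical above 0.4 rad).
It also fails if it takes over 128 s, if anything falls off the work surface, if the arm or the gripper's body presses on something with over 40 N, if the wrist force passes 120 N, or if a joint passes its speed limit or range.

## Working session

There is one attempt and no reset: what is moved stays moved. The work goes in short steps, Python scripts to look and compute and a tool call to move; the robot and the scene stay as the last step left them, time stands still between calls to the robot, and variables do not carry over. Pictures are saved under pics/ and viewed, at most 14 in all, crops included, and the job is handed in when it is done.

Besides the shell and the picture viewer there is one more tool, called in YAML: its name, and indented under it one key for each argument. step_arm: Moves the arm, as the interface text tells. Its arguments: {"type":"object","properties":{"commands":{"type":"array","items":{"type":"array","items":{"type":"number"}}},"squeeze":{"type":"number"}},"required":["commands"]}

```bash
mkdir -p pics; ls
python3 - <<'E'
from bench import bot, viewer
import cv2,numpy as np
for n in("side","top"):
    d=viewer.get_image(n); cv2.imwrite(f"pics/{n}0.png",d["frame"][:,:,::-1]); print(n,d["K"].round(1).tolist(),d["R"].round(3).tolist(),d["t"].round(3).tolist())
o=bot.get_obs(); print(o["t"],o["tool_pos"],o["ee_rot"],o["opening"])
E
```

```text
pics
side [[448.1, 0.0, 253.4], [0.0, 448.1, 188.0], [0.0, 0.0, 1.0]] [[-0.988, -0.151, 0.015], [-0.119, 0.709, -0.695], [0.094, -0.688, -0.719]] [0.498, 0.041, 1.554]
top [[472.2, 0.0, 252.0], [0.0, 472.2, 184.7], [0.0, 0.0, 1.0]] [[-0.024, -1.0, -0.012], [-0.995, 0.025, -0.1], [0.1, 0.009, -0.995]] [0.128, 0.479, 1.673]
0.1 [0.14350691 0.63331565 0.22578968] [ 1.11128973e-01  9.93805613e-01 -8.60485011e-04 -1.21394264e-04] 0.09196203633800579
```

View pics/top0.png

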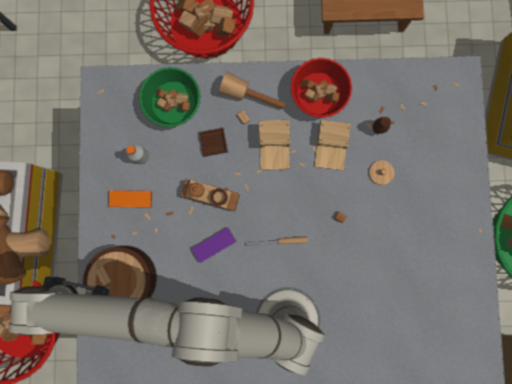

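View pics/side0.png

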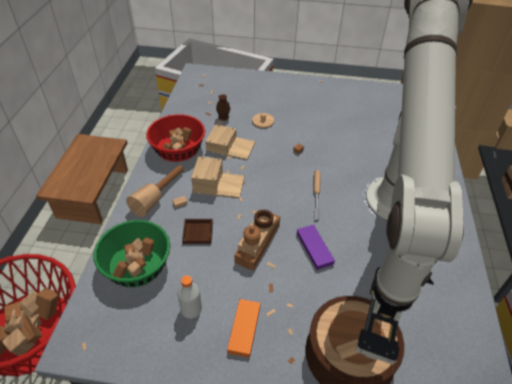

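The top view shows the stack at about (210,194), with the pot on the left and the bangle on the right. The tray is at (213,142), the tall bay at (275,145), the low bay at (333,145), the stand at (381,172) and the vase at (381,125). I'll zoom in next.

```bash
cat > h.py <<'E'
import cv2,numpy as np
from bench import bot,viewer
def shot(n): return viewer.get_image(n)
def plane(d,uv,z):
    uv=np.atleast_2d(np.float64(uv)); K,R,t=d["K"],d["R"],d["t"]
    C=-R.T@t; r=(R.T@np.linalg.inv(K)@np.c_[uv,np.ones(len(uv))].T).T
    return C+r*((z-C[2])/r[:,2])[:,None]
def proj(d,X):
    X=np.atleast_2d(X); p=(d["K"]@(d["R"]@X.T+np.reshape(d["t"],(3,1)))).T
    return p[:,:2]/p[:,2:]
E
python3 - <<'E'
from h import *
d=shot("top"); f=d["frame"][:,:,::-1]
c=f[95:235,170:410]; c=cv2.resize(c,None,fx=3.3,fy=3.3,interpolation=cv2.INTER_CUBIC)
cv2.imwrite("pics/topc.png",c)
d=shot("side"); f=d["frame"][:,:,::-1]
c=f[85:285,170:290]; cv2.imwrite("pics/sidec.png",cv2.resize(c,None,fx=3,fy=3,interpolation=cv2.INTER_CUBIC))
E
```

```text
(no output)
```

View pics/topc.png

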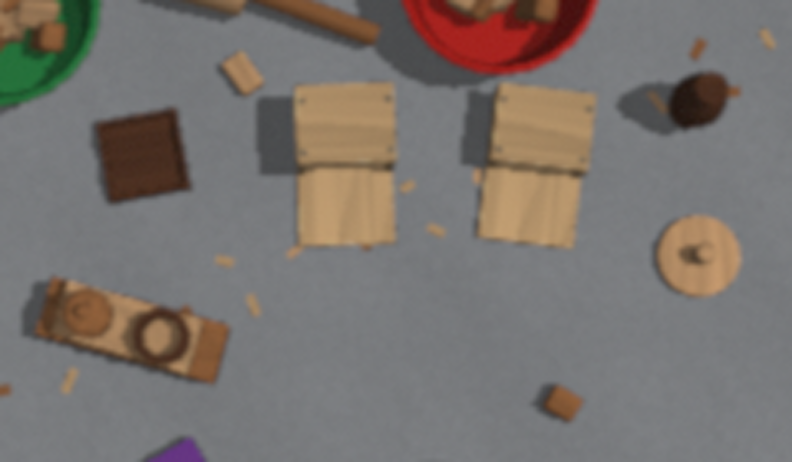

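View pics/sidec.png

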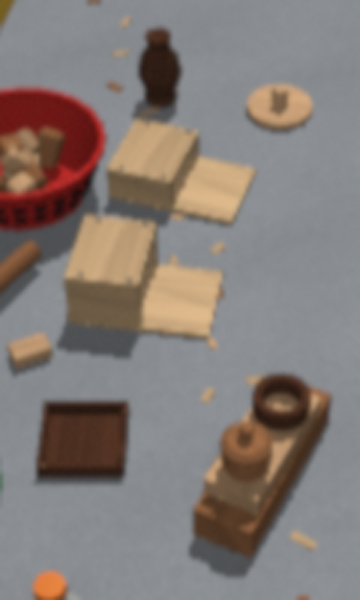

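Run:
```python
from h import *
d=shot("top"); f=lambda L:(np.float64(L)+.5)/3.3-.5+[170,95]
P=lambda L,z:plane(d,f(L),z)[:,:2]
def show(n,a): print(n,(a*1000).round(0).tolist())
for n,fl,rf,z in(("tall",[(301,245),(395,243)],[(298,165),(396,163),(395,83),(295,86)],.076),("low",[(478,238),(573,248)],[(490,162),(585,173),(596,96),(501,84)],.05)):
    a=P(fl,.008);b=P(rf,z);show(n,a);show("roof",b)
    fr=a.mean(0);bk=b[2:].mean(0);v=bk-fr;show(" centre",(fr+bk)/2);print(" len",np.linalg.norm(v),"yaw",np.arctan2(v[1],v[0]),"w",np.linalg.norm(a[0]-a[1]))
    e=a[0]-a[1];e2=b[3]-b[2];print(" yaws",np.arctan2(-e[0],e[1]),np.arctan2(-e2[0],e2[1]))
show("stand",P([(699,256)],.01)); show("standw",P([(657,256),(741,256)],.01))
a=P([(95,123),(177,109),(190,188),(108,202)],.018);show("tray",a);show("c",a.mean(0))
a=P([(55,278),(229,324),(215,382),(38,333)],.046);show("billet",a);show("c",a.mean(0));v=(a[0]+a[3]-a[1]-a[2])/2;print(np.linalg.norm(v),np.arctan2(v[1],v[0]))
show("bangle",P([(160,335)],.094));show("bw",P([(132,335),(190,335)],.094))
show("pot lid",P([(87,312)],.108));show("knob",P([(88,301)],.13))
show("vase",P([(690,105)],.05))
# side refinement: colour masks for stand etc later
s=shot("side"); g=lambda L:(np.float64(L)+.5)/3-.5+[170,85]
S=lambda L,z:plane(s,g(L),z)[:,:2]
show("bangle s",S([(281,400)],.094)); show("lid s",S([(246,444)],.105)); show("stand s",S([(280,106)],.01))
show("tray s",S([(44,402),(129,402),(127,476),(38,476)],.018).mean(0))
show("tall s floor front",S([(222,267),(209,336)],.008));show("low s",S([(254,168),(234,221)],.008))
show("billet s",S([(330,393),(247,552),(196,515)],.046)); show("vase s",S([(160,100)],.005))
```

```text
tall [[540.0, 83.0], [540.0, -21.0]]
roof [[617.0, 85.0], [617.0, -20.0], [704.0, -21.0], [703.0, 86.0]]
 centre [622.0, 32.0]
 len 0.16313167882979573 yaw 0.006241564411092921 w 0.10372065905279806
 yaws -0.004063264806935589 0.00380480844255988
low [[543.0, -112.0], [529.0, -216.0]]
roof [[620.0, -123.0], [605.0, -225.0], [690.0, -241.0], [706.0, -138.0]]
 centre [617.0, -177.0]
 len 0.1631771773757698 yaw -0.15449990782149017 w 0.10494382845562533
 yaws -0.13165876214427888 -0.15519027817482065
stand [[517.0, -354.0]]
standw [[518.0, -308.0], [516.0, -400.0]]
tray [[681.0, 308.0], [695.0, 217.0], [606.0, 204.0], [592.0, 295.0]]
c [643.0, 256.0]
billet [[506.0, 350.0], [452.0, 163.0], [390.0, 179.0], [447.0, 369.0]]
c [449.0, 265.0]
0.19615554969412166 1.281830413287629
bangle [[438.0, 234.0]]
bw [[439.0, 263.0], [437.0, 202.0]]
pot lid [[463.0, 308.0]]
knob [[472.0, 304.0]]
vase [[677.0, -342.0]]
bangle s [[439.0, 236.0]]
lid s [[464.0, 306.0]]
stand s [[519.0, -356.0]]
tray s [644.0, 258.0]
tall s floor front [[545.0, -33.0], [541.0, 82.0]]
low s [[534.0, -222.0], [544.0, -116.0]]
billet s [[393.0, 177.0], [449.0, 391.0], [505.0, 356.0]]
vase s [[684.0, -347.0]]
```

step_arm:
  commands:
    - [1,29.5,-40,0,-0.165]
    - [1,29.5,-40,0,-0.165]
    - [1,29.5,-40,0,-0.165]
    - [1,29.5,-40,0,-0.165]
    - [1,29.5,-40,0,-0.165]
    - [1,29.5,-40,0,-0.165]
    - [1,29.5,-40,0,-0.165]
    - [1,29.5,-40,0,-0.165]
    - [1,29.5,-40,0,-0.165]
    - [1,29.5,-40,0,-0.165]
    - [1,0,0,0,0]
    - [1,0,0,0,0]
  squeeze: 15

```text
t: 1.8
tool_pos: [0.4382, 0.2345, 0.2267]
ee_rot: [0.805, 0.593, 0.0, -0.0]
wrist_force: [-0.5, 0.7, 0.1]
opening: 0.0918
gripper_force: 0.0
```

step_arm:
  commands:
    - [1,0,0,-40,0]
    - [1,0,0,-40,0]
    - [1,0,0,-40,0]
    - [1,0,0,-20,0]
    - [1,0,0,-11,0]
    - [1,0,0,0,0]
    - [0.55,0,0,0,0]
    - [0.55,0,0,0,0]
    - [0.55,0,0,0,0]
    - [0.55,0,0,0,0]
    - [0.55,0,0,0,0]

```text
t: 3.18
tool_pos: [0.4389, 0.2341, 0.0762]
ee_rot: [0.805, 0.593, 0.0, 0.0]
wrist_force: [-0.1, -0.3, 5.2]
opening: 0.0605
gripper_force: 15.0
```

step_arm:
  commands:
    - [0.5,0,0,20,0]
    - [0.5,0,0,40,0]
    - [0.5,0,0,40,0]
    - [0.5,6,-45,0,0]
    - [0.5,6,-45,0,0]
    - [0.5,6,-45,0,0]
    - [0.5,6,-45,0,0]
    - [0.5,6,-45,0,0]
    - [0.5,6,-45,0,0]
    - [0.5,6,-45,0,0]
    - [0.5,6,-45,0,0]

```text
t: 4.55
tool_pos: [0.4865, -0.1274, 0.1756]
ee_rot: [0.805, 0.593, 0.0, -0.0]
wrist_force: [0.5, 0.5, -0.6]
opening: 0.0602
gripper_force: 15.0
```

step_arm:
  commands:
    - [0.5,6,-45,0,0]
    - [0.5,6,-45,0,0]
    - [0.5,6,-45,0,0]
    - [0.5,6,-45,0,0]
    - [0.5,7,-49,0,0]
    - [0.5,0,0,0,0]
    - [0.5,0,0,0,0]
    - [0.5,0,0,0,0]

```text
t: 5.55
tool_pos: [0.5179, -0.353, 0.1754]
ee_rot: [0.805, 0.594, 0.0, -0.001]
wrist_force: [-0.0, -0.2, -1.0]
opening: 0.0608
gripper_force: 15.0
```

Run:
```python
from h import *
s=shot("side"); f=s["frame"][:,:,::-1]; t=shot("top"); g=t["frame"][:,:,::-1]
a=cv2.resize(f[60:160,190:330],None,fx=2.8,fy=2.8,interpolation=cv2.INTER_CUBIC); b=cv2.resize(g[100:240,180:450],None,fx=2.9,fy=2.2)
a=cv2.resize(a,(400,286)); b=cv2.resize(b,(783,308)); c=np.zeros((594,783,3),np.uint8); c[:286,:400]=a; c[286:]=b
cv2.imwrite("pics/b1.png",c); o=bot.get_obs(); print(o["tool_pos"],o["opening"],o["q"].round(2))
```

```text
[ 0.51805053 -0.35342926  0.17575427] 0.05997414665519993 [ 0.31  0.49  0.33  1.68 -0.18  1.    0.4 ]
```

View pics/b1.png

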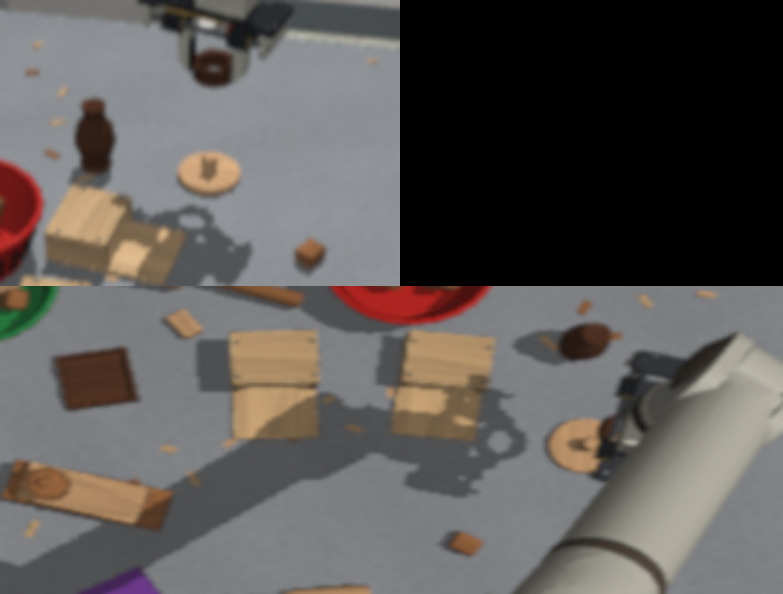

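The bangle is held level above the stand (the upper crop shows it at about (213,68), with the stand at (209,172)). I'll lower it now.

step_arm:
  commands:
    - [0.5,0,-1.5,-45,0]
    - [0.5,0,0,-40,0]
    - [0.5,0,0,-20,0]
    - [0.5,0,0,-20,0]
    - [0.5,0,0,-15,0]
    - [0.5,0,0,-10,0]
    - [0.5,0,0,-8,0]
    - [0.5,0,0,0,0]
    - [0.5,0,0,0,0]

```text
t: 6.78
tool_pos: [0.518, -0.3569, 0.0183]
ee_rot: [0.805, 0.593, 0.0, 0.0]
wrist_force: [-1.5, 0.0, -0.1]
opening: 0.0601
gripper_force: 15.0
```

step_arm:
  commands:
    - [0.75,0,0,0,0]
    - [0.9,0,0,0,0]
    - [0.9,0,0,0,0]
    - [0.9,0,0,30,0]
    - [1,0,0,50,0]
    - [1,0,0,50,0]
    - [1,0,0,30,0]
    - [1,-4,47,0,0]
    - [1,-4,47,0,0]
    - [1,-4,47,0,0]
    - [1,-4,47,0,0]
    - [1,-4,47,0,0]

```text
t: 8.28
tool_pos: [0.4974, -0.1201, 0.178]
ee_rot: [0.805, 0.593, 0.0, 0.0]
wrist_force: [0.5, 0.0, 0.3]
opening: 0.092
gripper_force: 0.0
```

step_arm:
  commands:
    - [1,-4,47,0,0]
    - [1,-4,47,0,0]
    - [1,-4,47,0,0]
    - [1,-4,47,0,0]
    - [1,-4,47,0,0]
    - [1,-4,47,0,0]
    - [1,-4,47,0,0]
    - [1,-4,47,0,0]
    - [1,-3,52,0,0]
    - [1,0,0,0,0]
    - [1,0,0,0,0]

```text
t: 9.65
tool_pos: [0.4625, 0.3059, 0.1775]
ee_rot: [0.805, 0.593, -0.0, 0.0]
wrist_force: [-0.0, -0.1, -0.3]
opening: 0.0913
gripper_force: 0.0
```

Run:
```python
from h import *
s=shot("side"); f=s["frame"][:,:,::-1]; t=shot("top"); g=t["frame"][:,:,::-1]
a=cv2.resize(f[80:290,170:330],None,fx=2.4,fy=2.6,interpolation=cv2.INTER_CUBIC); b=cv2.resize(g[110:240,170:420],(400,546))
b=cv2.resize(g[150:220,340:420],(400,350)); c=np.zeros((546,784,3),np.uint8); c[:,:384]=a; c[:350,384:]=b
cv2.imwrite("pics/b2.png",c); o=bot.get_obs(); print(o["tool_pos"],o["opening"],o["q"].round(2))
```

```text
[0.4629808  0.30470986 0.17765165] 0.09201298545953754 [-0.68  0.35  0.06  1.85 -0.02  0.93 -0.91]
```

View pics/b2.png

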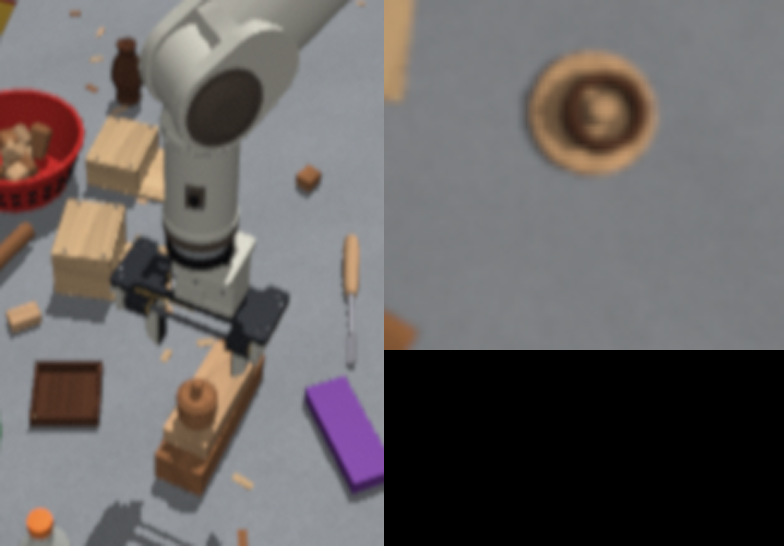

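The bangle is around the post: the right crop shows the ring at (605,112) on the disc at (592,112). The pot is untouched at (197,400) in the left crop, so I'll grip it next.

step_arm:
  commands:
    - [1,0,2,-40,0]
    - [1,0,0,-30,0]
    - [1,0,0,-15,0]
    - [1,0,0,-9.5,0]
    - [1,0,0,0,0]
    - [0.4,0,0,0,0]
    - [0.4,0,0,0,0]
    - [0.4,0,0,0,0]
    - [0.4,0,0,0,0]
    - [0.4,0,0,0,0]

```text
t: 11.0
tool_pos: [0.4627, 0.3085, 0.0834]
ee_rot: [0.805, 0.593, 0.0, 0.0]
wrist_force: [0.7, 0.3, 1.9]
opening: 0.051
gripper_force: 15.0
```

step_arm:
  commands:
    - [0.4,0,0,20,0]
    - [0.4,0,0,40,0]
    - [0.4,30,-8,20,-0.06]
    - [0.4,30,-9,0,-0.06]
    - [0.4,30,-8,0,-0.06]
    - [0.4,30,-9,0,-0.06]
    - [0.4,30,-8,0,-0.06]
    - [0.4,30,-9,0,-0.05]
    - [0.4,0,0,0,0]
    - [0.4,0,0,0,0]
    - [0.4,0,0,0,0]

```text
t: 12.38
tool_pos: [0.6413, 0.2585, 0.163]
ee_rot: [0.896, 0.444, -0.0, -0.0]
wrist_force: [-0.8, -0.7, -0.5]
opening: 0.0504
gripper_force: 15.0
```

Run:
```python
from h import *
s=shot("side"); f=s["frame"][:,:,::-1]; t=shot("top"); g=t["frame"][:,:,::-1]
a=cv2.resize(f[110:300,160:310],None,fx=2.6,fy=2.6,interpolation=cv2.INTER_CUBIC); b=cv2.resize(g[110:240,170:300],(390,390))
c=np.zeros((494,780,3),np.uint8); c[:,:390]=a; c[:390,390:]=b
cv2.imwrite("pics/b3.png",c); o=bot.get_obs(); print(o["tool_pos"],o["opening"],o["q"].round(2))
```

```text
[0.6416908  0.25838818 0.1633717 ] 0.050483488571564206 [-0.53  0.6   0.16  1.51 -0.11  1.04 -0.99]
```

View pics/b3.png

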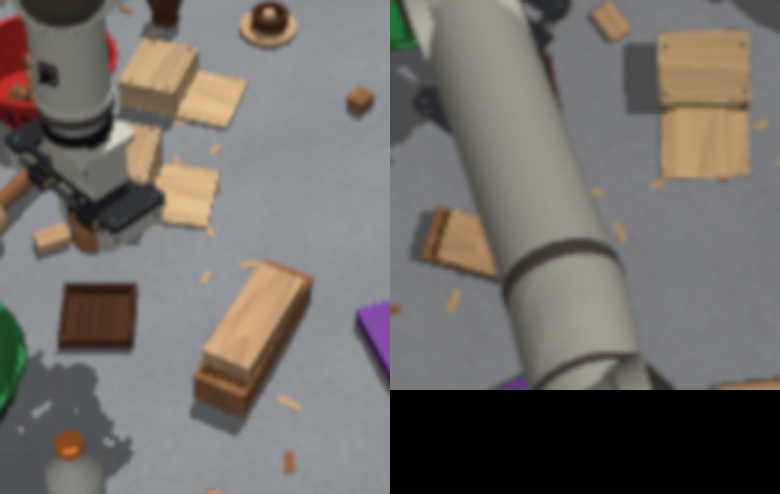

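step_arm:
  commands:
    - [0.4,1.5,-1.5,-45,0]
    - [0.4,0,0,-40,0]
    - [0.4,0,0,-25,0]
    - [0.4,0,0,-15,0]
    - [0.4,0,0,-10,0]
    - [0.4,0,0,-5,0]
    - [0.4,0,0,-3,0]
    - [0.4,0,0,0,0]
    - [0.4,0,0,0,0]

```text
t: 13.6
tool_pos: [0.6445, 0.2561, 0.0209]
ee_rot: [0.896, 0.443, 0.001, 0.0]
wrist_force: [-0.3, 0.2, -0.4]
opening: 0.0509
gripper_force: 15.0
```

step_arm:
  commands:
    - [0.4,0,0,-1.5,0]
    - [0.4,0,0,0,0]
    - [0.65,0,0,0,0]
    - [0.75,0,0,0,0]
    - [0.75,0,0,0,0]
    - [0.75,0,0,20,0]
    - [0.75,0,0,40,0]
    - [1,0,0,50,0]
    - [1,0,0,45,0]
    - [1,-20,-50,0,0.1]
    - [1,-20,-50,0,0.12]
    - [1,-20,-50,0,0.12]

```text
t: 15.1
tool_pos: [0.5839, 0.1044, 0.1756]
ee_rot: [0.807, 0.59, 0.001, 0.001]
wrist_force: [0.6, -0.3, -0.0]
opening: 0.0914
gripper_force: 0.0
```

step_arm:
  commands:
    - [1,-20,-50,0,0]
    - [1,-20,-50,0,0]
    - [1,-20,-50,0,0]
    - [1,0,-40,0,0]
    - [1,0,-20,0,0]
    - [1,0,0,0,0]

```text
t: 15.85
tool_pos: [0.5243, -0.1062, 0.1751]
ee_rot: [0.81, 0.587, 0.001, 0.001]
wrist_force: [0.0, 0.8, 0.3]
opening: 0.0916
gripper_force: 0.0
```

Run:
```python
from h import *
t=shot("top"); g=t["frame"][:,:,::-1]
b=cv2.resize(g[120:230,170:290],None,fx=5,fy=5,interpolation=cv2.INTER_CUBIC)
cv2.imwrite("pics/b4.png",b); o=bot.get_obs(); print(o["t"],o["tool_pos"],o["ee_rot"].round(3))
```

```text
15.9 [ 0.52445178 -0.10424076  0.1748043 ] [0.809 0.588 0.001 0.   ]
```

View pics/b4.png

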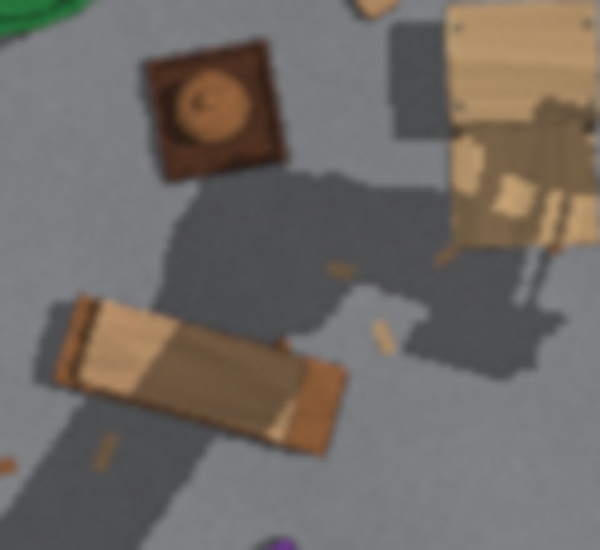

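The pot stands in the tray near its middle. The board's top corners are at about (102,299), (306,362), (285,440) and (80,388) in this crop.

Run:
```python
from h import *
d=shot("top"); f=lambda L:(np.float64(L)+.5)/5-.5+[170,120]
for n,L,z in(("board",[(102,299),(306,362),(285,440),(80,388)],.07),("billet",[(80,296),(347,366),(325,455),(57,383)],.046)):
    a=plane(d,f(L),z)[:,:2]; v=(a[0]+a[3]-a[1]-a[2])/2
    w=(a[0]+a[1]-a[2]-a[3])/2
    print(n,(a.mean(0)*1000).round(1),"L",np.linalg.norm(v),"W",np.linalg.norm(w),"yaw",np.arctan2(v[1],v[0]),np.arctan2(w[1],w[0])+1.571)
print(plane(d,f([(211,107)]),.049)[0],plane(d,f([(201,100)]),.066)[0])
```

```text
board [448.3 270. ] L 0.14914904117556732 W 0.06033514724421692 yaw 1.2719884860774724 1.3044649959277752
billet [448.2 266.2] L 0.19706213291994434 W 0.06446734921833464 yaw 1.2867024159915093 1.305406506433099
[0.64013867 0.25657122 0.049     ] [0.64200827 0.26199966 0.066     ]
```

step_arm:
  commands:
    - [1,-9.5,46.5,0,0.024]
    - [1,-9.5,46.5,0,0]
    - [1,-9.5,46.5,0,0]
    - [1,-9.5,46.5,0,0]
    - [1,-9.5,46.5,0,0]
    - [1,-9.5,46.5,0,0]
    - [1,-9.5,46.5,0,0]
    - [1,-9.5,46.5,-30,0]
    - [1,0,0,-30,0]
    - [1,0,0,-30,0]
    - [1,0,0,0,0]
    - [1,0,0,0,0]

```text
t: 17.45
tool_pos: [0.4482, 0.2691, 0.0847]
ee_rot: [0.801, 0.599, 0.001, -0.0]
wrist_force: [0.8, 0.5, 0.0]
opening: 0.0918
gripper_force: 0.0
```

step_arm:
  commands:
    - [1,0,0,-20,0]
    - [1,0,0,-15,0]
    - [1,0,0,0,0]
    - [0.55,0,0,0,0]
    - [0.55,0,0,0,0]
    - [0.5,0,0,0,0]
    - [0.5,0,0,0,0]
    - [0.5,0,0,0,0]
  squeeze: 25

```text
t: 18.45
tool_pos: [0.4486, 0.2681, 0.0491]
ee_rot: [0.801, 0.598, 0.0, 0.0]
wrist_force: [0.2, -0.3, 2.8]
opening: 0.0598
gripper_force: 24.9
```

step_arm:
  commands:
    - [0.5,0,0,20,0]
    - [0.5,0,0,40,0]
    - [0.5,7,-43,40,-0.143]
    - [0.5,7,-43,0,-0.143]
    - [0.5,7,-43,0,-0.143]
    - [0.5,7,-43,0,-0.143]
    - [0.5,7,-43,0,-0.143]
    - [0.5,7,-43,0,-0.143]
    - [0.5,7,-43,0,-0.143]
    - [0.5,7,-43,0,-0.143]
    - [0.5,7,-43,0,-0.145]
    - [0.5,7,-43,0,-0.145]

```text
t: 19.95
tool_pos: [0.5177, -0.163, 0.1484]
ee_rot: [0.997, -0.078, -0.0, -0.0]
wrist_force: [0.3, 0.0, -0.6]
opening: 0.0599
gripper_force: 24.9
```

step_arm:
  commands:
    - [0.5,0,0,0,0]
    - [0.5,0,0,0,0]
    - [0.5,0,0,-40,0]
    - [0.5,0,0,-30,0]
    - [0.5,0,0,0,0]

```text
t: 20.58
tool_pos: [0.5158, -0.1594, 0.0765]
ee_rot: [0.997, -0.074, -0.003, -0.001]
wrist_force: [-1.1, 0.5, -1.3]
opening: 0.0599
gripper_force: 24.9
```

Run:
```python
from h import *
s=shot("side"); f=s["frame"][:,:,::-1]; t=shot("top"); g=t["frame"][:,:,::-1]
a=cv2.resize(f[90:230,190:290],None,fx=4,fy=4,interpolation=cv2.INTER_CUBIC); b=cv2.resize(g[110:220,290:390],(400,440))
c=np.zeros((560,800,3),np.uint8); c[:,:400]=a; c[:440,400:]=b
cv2.imwrite("pics/b5.png",c); o=bot.get_obs(); print(o["tool_pos"],o["ee_rot"],o["opening"],o["q"].round(2))
```

```text
[ 0.51834117 -0.16106004  0.07916107] [ 9.97210564e-01 -7.46394012e-02 -5.67820888e-05 -2.19470294e-04] 0.059960435518079475 [-0.07  0.5   0.41  1.96 -0.29  0.74 -1.22]
```

View pics/b5.png

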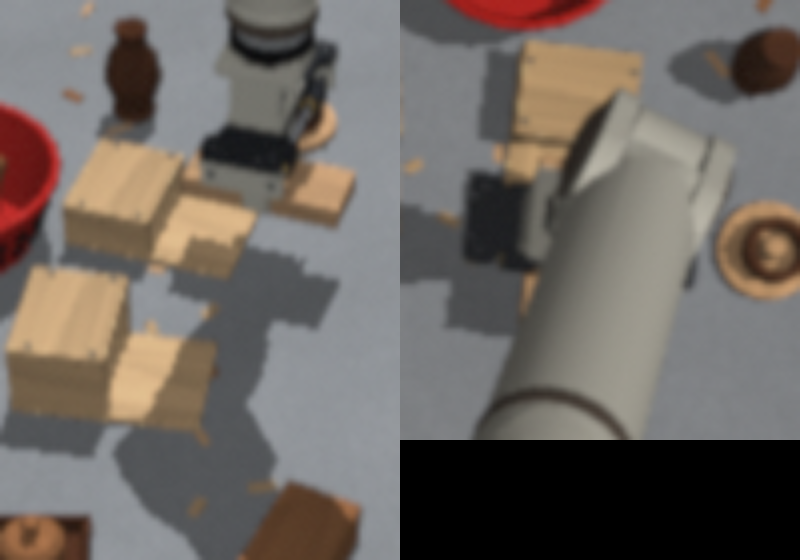

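The board is held straight in front of the low bay, pointing at its opening. I'll lower it and slide it in.

step_arm:
  commands:
    - [0.5,0,-1,-30,0]
    - [0.5,0,0,-20,0]
    - [0.5,0,0,-10,0]
    - [0.5,0,0,-4.5,0]
    - [0.5,0,0,0,0]
    - [0.5,0,0,0,0]

```text
t: 21.42
tool_pos: [0.5188, -0.1632, 0.015]
ee_rot: [0.997, -0.075, 0.001, 0.0]
wrist_force: [0.2, -0.4, -1.7]
opening: 0.0594
gripper_force: 24.9
```

step_arm:
  commands:
    - [0.5,11,-1.7,0,0]
    - [0.5,11,-1.7,0,0]
    - [0.5,11,-1.7,0,0]
    - [0.5,11,-1.7,0,0]
    - [0.5,11,-1.7,0,0]
    - [0.5,11,-1.7,0,0]
    - [0.5,11,-1.7,0,0]
    - [0.5,0,0,0,0]
    - [0.5,0,0,0,0]

```text
t: 22.55
tool_pos: [0.5946, -0.1749, 0.014]
ee_rot: [0.997, -0.076, -0.0, -0.0]
wrist_force: [-0.9, -0.9, -1.8]
opening: 0.0596
gripper_force: 24.9
```

step_arm:
  commands:
    - [0.5,0,0,-2,0]
    - [0.5,0,0,0,0]
    - [0.75,0,0,0,0]
    - [0.85,0,0,0,0]
    - [0.85,0,0,0,0]
    - [0.9,0,0,30,0]
    - [1,0,0,50,0]
    - [1,0,0,40,0]
    - [1,-15,44,20,0.143]
    - [1,-15,44,0,0.143]
    - [1,-15,44,0,0.143]
    - [1,-15,44,0,0.143]

```text
t: 24.05
tool_pos: [0.5347, 0.0024, 0.1526]
ee_rot: [0.977, 0.211, 0.001, 0.0]
wrist_force: [0.5, 1.1, 0.6]
opening: 0.0916
gripper_force: 0.0
```

step_arm:
  commands:
    - [1,-15,44,0,0.143]
    - [1,-15,44,0,0.143]
    - [1,-14,44,0,0.143]
    - [1,-14,44,0,0.143]
    - [1,-14,44,0,0.143]
    - [1,-14,44,0,0.143]
    - [1,0,0,0,0]
    - [1,0,0,0,0]
    - [1,0,0,-30,0]
    - [1,0,0,0,0]

```text
t: 25.3
tool_pos: [0.4481, 0.2622, 0.1206]
ee_rot: [0.803, 0.595, -0.002, 0.0]
wrist_force: [-0.6, -0.1, 0.4]
opening: 0.0919
gripper_force: 0.0
```

Run:
```python
from h import *
s=shot("side"); f=s["frame"][:,:,::-1]; t=shot("top"); g=t["frame"][:,:,::-1]
a=cv2.resize(f[90:290,190:310],None,fx=3,fy=3,interpolation=cv2.INTER_CUBIC); b=cv2.resize(g[110:220,290:390],(400,440))
c=np.zeros((600,760,3),np.uint8); c[:,:360]=a; c[:440,360:]=b
cv2.imwrite("pics/b6.png",c); o=bot.get_obs(); print(o["tool_pos"],o["ee_rot"],o["opening"],o["q"].round(2))
```

```text
[0.44956676 0.26378274 0.12246548] [ 8.03152536e-01  5.95773317e-01 -3.33691321e-04  2.19538588e-04] 0.09184343827954222 [-0.59  0.38  0.01  1.97 -0.    0.79 -0.87]
```

View pics/b6.png

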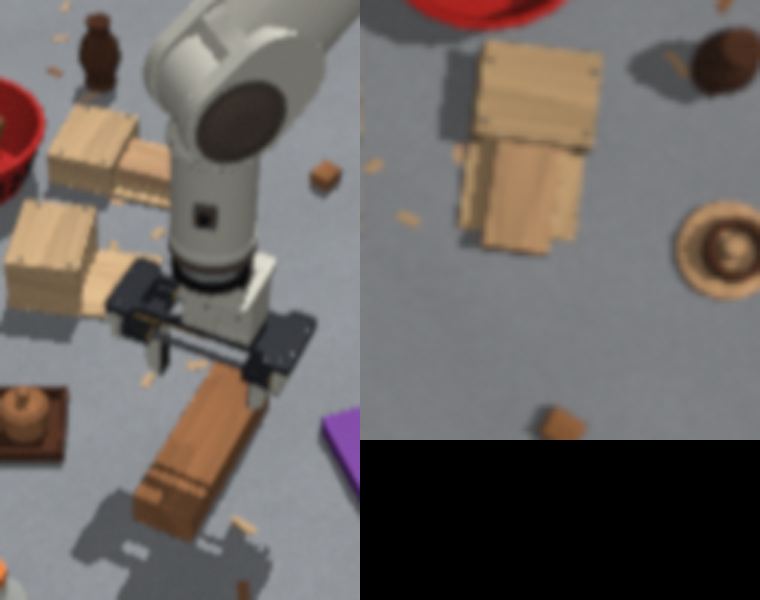

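The board lies straight in the low bay, with its near end sticking out at about (515,245) in the right crop. Next is the billet.

step_arm:
  commands:
    - [1,-1,3,-40,0]
    - [1,0,0,-35,0]
    - [1,0,0,-20,0]
    - [1,0,0,-10,0]
    - [1,0,0,-5,0]
    - [1,0,0,0,0]
    - [0.65,0,0,0,0]
    - [0.6,0,0,0,0]
    - [0.6,0,0,0,0]
    - [0.6,0,0,0,0]
    - [0.6,0,0,0,0]
  squeeze: 45

```text
t: 26.78
tool_pos: [0.4488, 0.2681, 0.0126]
ee_rot: [0.803, 0.597, 0.001, 0.0]
wrist_force: [1.3, -0.3, 2.9]
opening: 0.0656
gripper_force: 45.0
```

step_arm:
  commands:
    - [0.6,0,0,20,0]
    - [0.6,0,0,40,0]
    - [0.6,5,-23.6,40,-0.128]
    - [0.6,5,-23.6,0,-0.128]
    - [0.6,5,-23.6,0,-0.128]
    - [0.6,5,-23.6,0,-0.128]
    - [0.6,5,-23.6,0,-0.128]
    - [0.6,5,-23.6,0,-0.128]
    - [0.6,5,-23.6,0,-0.128]
    - [0.6,5,-23.6,0,-0.128]
    - [0.6,5,-23.6,0,-0.128]
    - [0.6,5,-23.6,0,-0.128]

```text
t: 28.28
tool_pos: [0.4966, 0.0315, 0.1112]
ee_rot: [1.0, -0.003, -0.001, 0.0]
wrist_force: [0.1, 0.4, -4.0]
opening: 0.0656
gripper_force: 45.0
```

step_arm:
  commands:
    - [0.6,0,0,0,0]
    - [0.6,0,0,-30,0]
    - [0.6,0,0,-20,0]
    - [0.6,0,0,0,0]
    - [0.6,0,0,0,0]

```text
t: 28.9
tool_pos: [0.498, 0.0325, 0.0624]
ee_rot: [1.0, -0.0, -0.0, -0.0]
wrist_force: [1.3, 0.1, -4.4]
opening: 0.0654
gripper_force: 45.0
```

Run:
```python
from h import *
s=shot("side"); f=s["frame"][:,:,::-1]; t=shot("top"); g=t["frame"][:,:,::-1]
a=cv2.resize(f[120:260,180:280],None,fx=4,fy=4,interpolation=cv2.INTER_CUBIC); b=cv2.resize(g[110:220,220:320],(400,440))
c=np.zeros((560,800,3),np.uint8); c[:,:400]=a; c[:440,400:]=b
cv2.imwrite("pics/b7.png",c); o=bot.get_obs(); print(o["tool_pos"],o["ee_rot"],o["opening"],o["q"].round(2),o["wrist_force"],o["wrist_torque"])
```

```text
[0.49873946 0.03237822 0.06303178] [ 9.99999692e-01 -2.93567192e-04  7.02354716e-04 -1.89089356e-04] 0.06600987671423708 [-0.39  0.46  0.33  2.07 -0.24  0.65 -1.47] [ 0.01828059 -0.17873158 -4.06924469] [-0.06891185  0.1274903  -0.04246869]
```

View pics/b7.png

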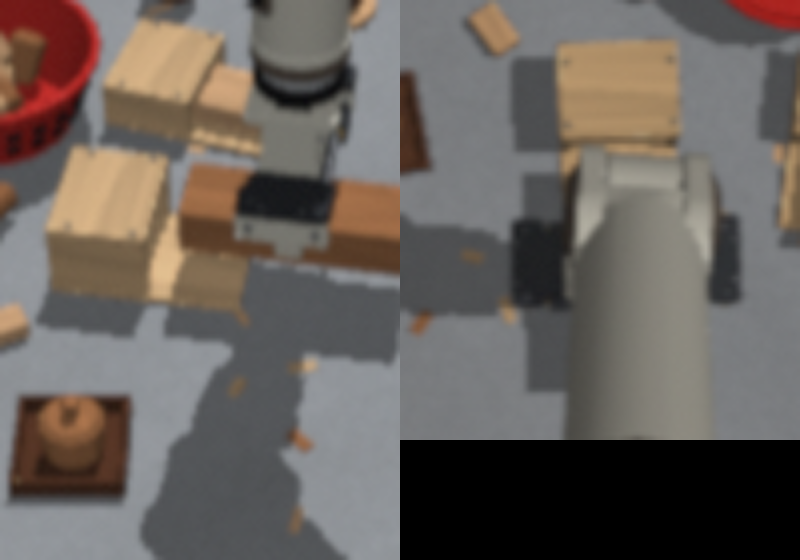

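The billet is held level and lined up with the tall bay. I'll lower it and slide it in.

step_arm:
  commands:
    - [0.6,0,0,-20,0]
    - [0.6,0,0,-12,0]
    - [0.6,0,0,-6,0]
    - [0.6,0,0,0,0]
    - [0.6,0,0,0,0]

```text
t: 29.62
tool_pos: [0.4985, 0.032, 0.0246]
ee_rot: [1.0, -0.001, 0.0, -0.0]
wrist_force: [0.3, -0.7, -4.2]
opening: 0.0653
gripper_force: 45.0
```

step_arm:
  commands:
    - [0.6,11,0,0,0]
    - [0.6,11,0,0,0]
    - [0.6,11,0,0,0]
    - [0.6,11,0,0,0]
    - [0.6,11,0,0,0]
    - [0.6,11,0,0,0]
    - [0.6,12,0,0,0]
    - [0.6,0,0,0,0]
    - [0.6,0,0,0,0]

```text
t: 30.75
tool_pos: [0.5755, 0.032, 0.024]
ee_rot: [1.0, -0.001, -0.001, 0.0]
wrist_force: [-0.7, -0.1, -3.1]
opening: 0.0658
gripper_force: 45.0
```

step_arm:
  commands:
    - [0.6,0,0,-2,0]
    - [0.6,0,0,-1,0]
    - [0.6,0,0,0,0]
    - [0.6,0,0,0,0]

```text
t: 31.25
tool_pos: [0.5761, 0.0321, 0.0213]
ee_rot: [1.0, -0.001, 0.0, 0.0]
wrist_force: [-0.2, -0.2, -4.4]
opening: 0.0658
gripper_force: 45.0
```

Now I'll release it, lift clear and back away.

step_arm:
  commands:
    - [0.75,0,0,0,0]
    - [0.9,0,0,0,0]
    - [0.95,0,0,0,0]
    - [1,0,0,30,0]
    - [1,0,0,50,0]
    - [1,0,0,50,0]
    - [1,-40,0,40,0]
    - [1,-40,0,0,0]
    - [1,-40,0,0,0]
    - [1,-10,0,0,0]
    - [1,0,0,0,0]
    - [1,0,0,0,0]

```text
t: 32.75
tool_pos: [0.4476, 0.0321, 0.1916]
ee_rot: [1.0, -0.001, 0.001, 0.0]
wrist_force: [0.1, 0.5, 0.0]
opening: 0.0919
gripper_force: 0.0
```

Run:
```python
from h import *
s=shot("side"); f=s["frame"][:,:,::-1]; t=shot("top"); g=t["frame"][:,:,::-1]
a=cv2.resize(f[85:265,170:290],None,fx=3.2,fy=3.2,interpolation=cv2.INTER_CUBIC); b=cv2.resize(g[105:215,190:400],None,fx=1.95,fy=1.95,interpolation=cv2.INTER_CUBIC)
c=np.zeros((576,800,3),np.uint8); c[:,:384]=a; c[:b.shape[0],384:384+b.shape[1]]=b
cv2.imwrite("pics/b8.png",c); o=bot.get_obs(); print(o["t"],o["tool_pos"],o["opening"])
```

```text
32.85 [0.44724066 0.03194253 0.1912477 ] 0.09146296038755873
```

View pics/b8.png

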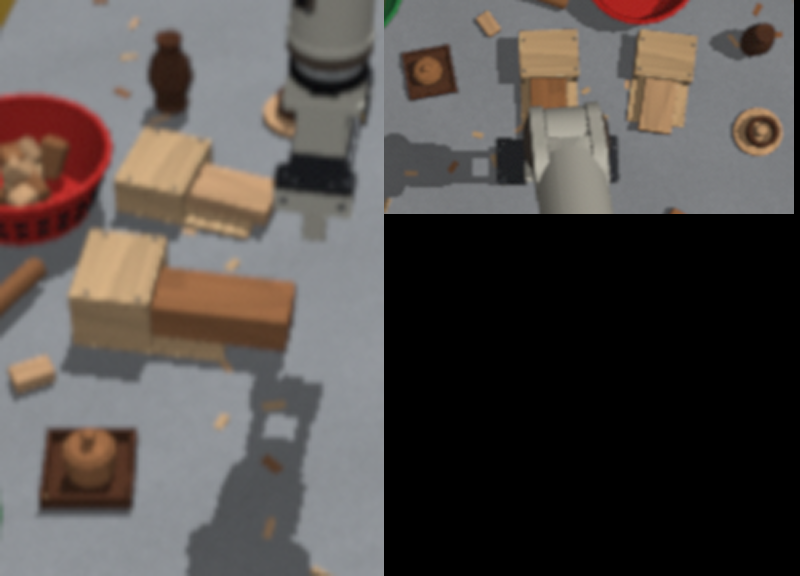

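All four pieces are in place: the billet and board are straight in their bays, the pot is upright at (88,460) in the tray, and the bangle is on the post. The vase has not moved. I'll hand in now.

```bash
python3 -c "
from bench import bot
print(bot.sign_off())"
```

```text
the job is handed in; nothing more can be done
None
```

I put the bangle, pot, board and billet away, left the vase untouched, and handed the job in at about 33 s of the 128 s allowed; the final pictures looked right, but sign-off returned no verdict.

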